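Nest the pastry cutters in their tin

TASK

Put the four pastry cutters away in the round tin, nested one over another: stand the smallest in the middle of the tin first, then set the next larger one over it, and so on up to the largest, all upright and flat on the tin's floor with their handles lined up parallel. Set each one down rather than dropping it, let go, and leave the grey tub and the jar standing where they are.

Things in the scene. Friction and masses are not known exactly. Their poses are not given: they have to be found in the camera images.
- cutter_40: smallest pastry cutter: steel ring, open below, outside diameter 40 mm, 28 mm high, wall 2.5 mm; strap handle arching over it: flat top 26 mm long (cutter's x) by 12 mm wide (its y), 4 mm thick, upper face 56 mm above the ring's lower edge, ends slanting to the ring. Origin: centre of lower edge. Loose, upright, any yaw, about 45 g.
- cutter_62: second smallest pastry cutter: steel ring, open below, outside diameter 62 mm, 28 mm high, wall 2.5 mm; strap handle arching over it: flat top 42 mm long (cutter's x) by 16 mm wide (its y), 4 mm thick, upper face 68 mm above the ring's lower edge, ends slanting to the ring. Origin: centre of lower edge. Loose, upright, any yaw, about 70 g. Passes over the next smaller with 8.5 mm all round.
- cutter_84: second largest pastry cutter: steel ring, open below, outside diameter 84 mm, 28 mm high, wall 2.5 mm; strap handle arching over it: flat top 58 mm long (cutter's x) by 20 mm wide (its y), 4 mm thick, upper face 80 mm above the ring's lower edge, ends slanting to the ring. Origin: centre of lower edge. Loose, upright, any yaw, about 95 g. Passes over the next smaller with 8.5 mm all round.
- cutter_106: largest pastry cutter: steel ring, open below, outside diameter 106 mm, 28 mm high, wall 2.5 mm; strap handle arching over it: flat top 74 mm long (cutter's x) by 24 mm wide (its y), 4 mm thick, upper face 92 mm above the ring's lower edge, ends slanting to the ring. Origin: centre of lower edge. Loose, upright, any yaw, about 120 g. Passes over the next smaller with 8.5 mm all round.
- tin: shallow round dark steel tin, open above, 138 mm across the rim and 12 mm high; floor 3 mm above its underside, inside diameter 126 mm at the floor. Origin: centre of its underside. It is fast to the table. Nothing is in it at the start.
- tub: bystander: grey plastic lidded tub, 72 mm across, 47 mm high, loose. Origin: centre of its underside.
- jar: bystander: amber glass jar with a steel cap, 52 mm across, 75 mm high, loose. Origin: centre of its underside.
There are look-alikes about, which are no part of the job. What is shaped like the cutter_40 but blue is not meant.

How it is judged:
By the outcome, as a careful person would: the job done as asked, in the order asked, and still so for the second after the job is handed in, with the robot touching nothing.
It also fails if it takes over 128 s, if anything falls off the work surface, if the arm or the gripper's body presses on something with over 40 N, if the wrist force passes 120 N, or if a joint passes its speed limit or range.

ROBOT

A 6-joint arm with a two-finger parallel gripper is mounted at the origin on the work surface. World frame = base frame: x ahead of the robot, y to its left, z up, the work surface at z = 0. Lengths are in m, angles in rad, forces in N, time in s.
With the tool pointing down it reaches from about 0.25 to 0.725 m from the base axis. Payload 4 kg.
Tool frame: the origin (TCP) lies on the centre line of the jaws, within the pads' length; the fingertips stand ahead of it and the grasp point (between the pads) lies 3 mm ahead of it (bot.tcp_to_tips is the z of the fingertips in the tool frame, in m); z points along the fingers, y is the line along which they close (so a half turn about z gives the same grasp; the last joint's range is limited). The gripper opens to 85 mm and grips with 20 to 120 N. Pads are 22 mm wide; open, the fingers measure 114 mm over their backs; the gripper's body (76 mm by 85 mm) begins 54 mm behind the grasp point. The pads swing forward as they close: fully open they stand 13 mm farther back than shut.
Start: joints at [0, 0.241, 0.005, 1.335, 0, 1.571], TCP at [0.5, -0, 0.253] pointing down, gripper open.
Joint ranges: [-2.72, 2.72], [-1.05, 1.87], [-1.09, 1.28], [-1.99, 2.15], [-1.42, 1.44], [-3.14, 3.14]. Speed limits (rad/s): [2.79, 2.79, 3.14, 3.14, 3.14, 3.14].

INTERFACE

Orientations are given as a unit quaternion [x, y, z, w].
In Python, from workcell import telemetry, camera, camera_params, ticket, boxes_of, cut_out, spot_point, bot gives the robot as it stands.
- The arm moves only by the shell command python3 -m creep 'ROWS'. ROWS is text: rows parted by semicolons, each of 5 numbers parted by spaces: the opening, from 0 (shut) to 1 (fully open), then the shift along the tool's x, y, z in units of 150 mm (1.0 is 150 mm), then the turn about the tool's z in units of 180 degrees (1.0 is 180 degrees). In form: claw x y z turn; .... A call has 1 to 12 rows; each row is the pose to reach, as a shift and turn from the pose commanded when the call began, along the tool's axes at that moment, turning the shorter way round; what a row does not reach only later rows make up. A row lasts 1/8 s, in which the tool goes at most 62.5 mm and 10.7 degrees, less where a joint would pass 70% of its speed; a pose out of reach is approached as far as the arm can. A call with a number of a shift or a turn outside -1 to 1 is refused whole. A call with a gripper value outside its range is refused whole. The fingers move at their own pace and stop on an object; the grip force is fixed at half the most. Time passes only in rows, so rows that repeat a pose let the fingers close. It gives the time, the measured TCP pose, the force, the opening and the grip force at its end, in the units of the state.
- telemetry.get_obs(): the state, without advancing time (a new reading comes with each control period).
- camera(name): name is "scene" or "side" or "wrist"; returns the picture (420x560x3 uint8, red, green, blue); there is no depth.
- camera_params(name): a dict with "camera_matrix" (3x3 intrinsics, pixels), "k1" (the pictures are not rectified: a ray, as slopes to the right and down, at radius r is drawn at 1 + k1 r^2 times it, then the intrinsics apply), "eye" and "attitude" of the camera in the world. Camera axes: x right, y down, z forward; pixel columns grow to the right and rows downward; lengths in m; the calibration is good to about 2 mm. A picture is of the moment at which its call begins: read the wrist's pose just before it. camera_params takes no time and is no camera call; for the wrist camera it gives the pose at the moment of the call.
- ticket.job_done(): hands the job in; it is judged then, once.
Trained networks look in the newest picture that a camera, given by its name, has taken for a name from the list of things; names that differ only in an ending like _2 or _b are one class to them, and where a whole thing is asked for, a point or a joint stands for the part that bears it (a point fixed in the world has none). Each returns a list of dicts, best first, with "conf" (0 to 1); they miss things now and then, are a little off and sometimes report something else, mostly with a low value. They report only what shows in the picture. A call takes as long as a camera call. They do not tell look-alikes from the thing itself.
- boxes_of(thing, camera): "at" ([x, y, z] in m, in world coordinates, good to about 4 mm: the middle of the surface that is visible of it).
- cut_out(thing, camera): "pixels" (420x560 bool, what is visible of it).
- spot_point(thing, camera): "at" ([x, y, z] in m, in world coordinates, good to about 4 mm: a listed point, or the origin of a listed thing).
The state is a dict: "clock": time; "joint_pos": joint angles; "joint_vel": joint speeds; "tau": joint torques, N m; "eef_pos": TCP position; "tool_rot": TCP orientation; "ft_force": force on the tool from outside, world axes, zero at the start; "ft_torque": the same for the moment, N m; "grip_width": finger opening in m; "grasp_force": force on a finger pad.
Only numpy, scipy, OpenCV 4.12 (cv2) and the standard library are available. Lean on these libraries where they do the work, as an engineer would, in place of code of your own. Each camera call takes 0.05 s, during which the arm holds its last target. There are 200 camera calls.

## Working session

There is one attempt and no reset: what is moved stays moved. The work goes in short steps, Python scripts to look and compute and a shell command to move; the robot and the scene stay as the last step left them, time stands still between calls to the robot, and variables do not carry over. Pictures are saved under pics/ and viewed, at most 14 in all, crops included, and the job is handed in when it is done.

```bash
mkdir -p pics; ls; python3 - <<'E'
from workcell import *
import cv2,numpy as np
o=telemetry.get_obs(); print({k:np.round(v,3).tolist() for k,v in o.items()}); print(bot.tcp_to_tips)
for c in("scene","side","wrist"):
    im=camera(c); cv2.imwrite(f"pics/{c}0.png",im[...,::-1]); p=camera_params(c); print(c,p)
    for t in("cutter_40","cutter_62","cutter_84","cutter_106","tin","tub","jar"):
        print(t,[(np.round(d["at"],3).tolist(),round(d["conf"],2)) for d in spot_point(t,c)])
E
```

```text
pics
{'clock': 0.0, 'joint_pos': [-0.0, 0.241, 0.004, 1.335, -0.0, 1.571], 'joint_vel': [-0.002, -0.0, -0.001, -0.001, 0.001, -0.0], 'tau': [0.001, -37.232, 25.241, 0.017, 0.0, 0.0], 'eef_pos': [0.499, -0.0, 0.252], 'tool_rot': [0.707, 0.707, -0.001, -0.001], 'ft_force': [-0.189, 0.323, -1.245], 'ft_torque': [-0.03, 0.015, 0.021], 'grasp_force': 0.0, 'grip_width': 0.085}
0.022
scene {'camera_matrix': array([[488.84143202,   0.        , 278.36294478],
       [  0.        , 488.84143202, 215.11947981],
       [  0.        ,   0.        ,   1.        ]]), 'k1': -0.1225052036448245, 'eye': array([ 0.91993571, -0.54776981,  0.96626294]), 'attitude': array([ 0.91405811,  0.26351308, -0.09317458, -0.29389985])}
cutter_40 [([0.519, -0.409, -0.003], 0.75), ([0.418, -0.235, -0.002], 0.7), ([0.626, 0.142, 0.001], 0.64), ([0.691, -0.179, -0.0], 0.63), ([0.629, -0.111, 0.0], 0.55)]
cutter_62 [([0.519, -0.409, -0.003], 0.75), ([0.418, -0.235, -0.002], 0.7), ([0.626, 0.142, 0.001], 0.64), ([0.691, -0.179, -0.0], 0.63), ([0.629, -0.111, 0.0], 0.55)]
cutter_84 [([0.519, -0.409, -0.003], 0.75), ([0.41
[... 1542 characters left out ...]
       [  0.        ,   0.        ,   1.        ]]), 'k1': -0.010037435049571152, 'eye': array([0.49980055, 0.08075503, 0.37406252]), 'attitude': array([ 9.87529162e-01, -5.25004344e-05,  1.70807675e-04,  1.57436090e-01])}
cutter_40 [([0.629, -0.108, -0.0], 0.73), ([0.421, -0.233, 0.005], 0.72), ([0.688, -0.186, -0.005], 0.56)]
cutter_62 [([0.629, -0.108, -0.0], 0.73), ([0.421, -0.233, 0.005], 0.72), ([0.688, -0.186, -0.005], 0.56)]
cutter_84 [([0.629, -0.108, -0.0], 0.73), ([0.421, -0.233, 0.005], 0.72), ([0.688, -0.186, -0.005], 0.56)]
cutter_106 [([0.629, -0.108, -0.0], 0.73), ([0.421, -0.233, 0.005], 0.72), ([0.688, -0.186, -0.005], 0.56)]
tin [([0.44, 0.025, 0.001], 0.98)]
tub []
jar []
```

View pics/scene0.png

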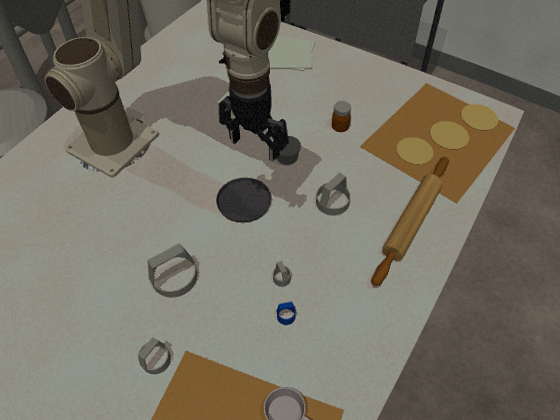

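View pics/side0.png

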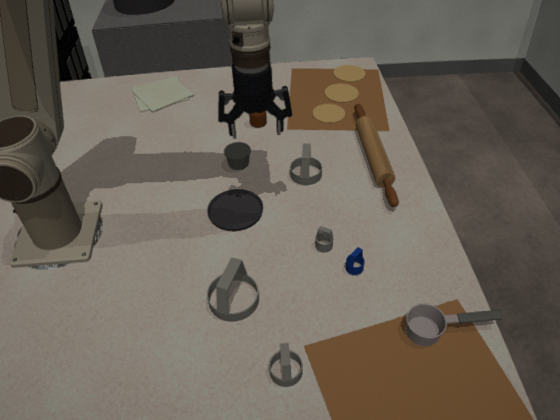

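View pics/wrist0.png

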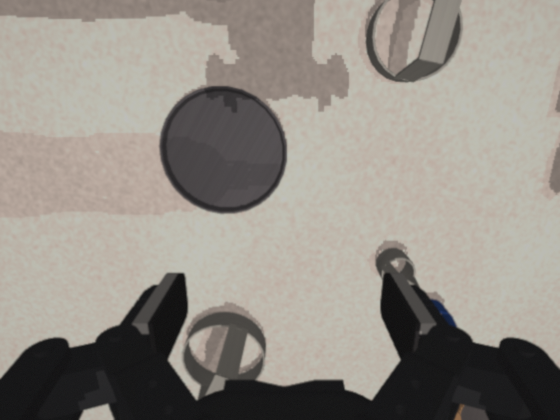

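The scene shows the 106 cutter at (172,270), the 84 at (333,195), the 62 at (155,355), the 40 at (282,273), the blue look-alike at (286,313), the tin at (244,200), the tub at (287,150) and the jar at (342,117). The side and wrist pictures agree with this. Next I'll fit the poses by matching a rendered silhouette to the masks.

```bash
cat > h.py <<'E'
from workcell import *
import cv2,numpy as np
from scipy.spatial.transform import Rotation as Ro
from scipy.optimize import minimize
PRI={40:(.629,-.109),62:(.519,-.409),84:(.624,.141),106:(.42,-.234)}
TOP={40:(26,12,56),62:(42,16,68),84:(58,20,80),106:(74,24,92)}
def proj(P,p):
    c=(np.asarray(P)-p["eye"])@Ro.from_quat(p["attitude"]).as_matrix()
    s=c[:,:2]/c[:,2:]; s=s*(1+p["k1"]*(s**2).sum(1,keepdims=True))
    K=p["camera_matrix"]; return s@K[:2,:2].T+K[:2,2]
def hulls(d,x,y,a,z0=0):
    if d=="tin":
        t=np.linspace(0,6.2832,73)[:-1]; P=[]
        return [np.c_[x+.069*np.cos(t),y+.069*np.sin(t),0*t+.012]]
    l,w,h=TOP[d]; L,W,H=l/2e3,w/2e3,h/1e3; out=[]; R=d/2e3
    t=np.linspace(0,6.2832,49)
    for r in(R,R-.0025):
        for i in range(48): out.append([[r*np.cos(t[j]),r*np.sin(t[j]),z] for j in(i,i+1) for z in(0,.028)])
    out.append([[sx*L,sy*W,z] for sx in(-1,1) for sy in(-1,1) for z in(H-.004,H)])
    for s in(-1,1): out.append([[s*xx,sy*W,z] for sy in(-1,1) for xx,z in((L,H),(L-.003,H-.004),(R,.028),(R-.003,.026))])
    M=np.array([[np.cos(a),-np.sin(a),0],[np.sin(a),np.cos(a),0],[0,0,1]])
    return [np.array(q)@M.T+[x,y,z0] for q in out]
def render(d,x,y,a,p,z0=0):
    m=np.zeros((420*2,560*2),np.uint8)
    for q in hulls(d,x,y,a,z0):
        cv2.fillConvexPoly(m,cv2.convexHull(np.round((proj(q,p)+.5)*2*16-8).astype(np.int32)),1,shift=4)
    return cv2.resize(m.astype(np.float32),(560,420),interpolation=cv2.INTER_AREA)
def best(d,ms,x0,y0,z0=0):
    # ms: list of (mask,params)
    def f(v):
        s=0
        for m,p in ms:
            r=render(d,v[0]/100,v[1]/100,v[2]*.2,p,z0); s+=1-np.minimum(r,m).sum()/np.maximum(r,m).sum()
        return s/len(ms)
    c=[(f((x0*100,y0*100,a/.2)),a) for a in np.arange(0,np.pi,np.pi/12)]; c.sort()
    rs=[minimize(f,(x0*100,y0*100,a/.2),method="Nelder-Mead",options=dict(initial_simplex=np.array([x0*100,y0*100,a/.2])+np.array([[0,0,0],[.5,0,0],[0,.5,0],[.2,.2,.7]]),xatol=.01,fatol=1e-4,maxiter=90)) for _,a in c[:2]]
    r=min(rs,key=lambda r:r.fun); return r.x[0]/100,r.x[1]/100,np.degrees(r.x[2]*.2)%180,1-r.fun
def masks(thing,cam,xy,z=.03,maxd=40):
    p=camera_params(cam); u=proj([[*xy,z]],p)[0]; out=[]
    for d in cut_out(thing,cam):
        m=d["pixels"]; v,uu=np.nonzero(m)
        if len(v): out.append((np.hypot(uu.mean()-u[0],v.mean()-u[1]),m.astype(np.float32)))
    out=[o for o in out if o[0]<maxd]
    return (min(out,key=lambda o:o[0])[1],p) if out else None
E
python3 - <<'E'
from h import *
import pickle
for c in("scene","side","wrist"): camera(c)
for d in(40,62,84,106):
    al=[]
    for c in("scene","side","wrist"):
        m=masks(f"cutter_{d}",c,PRI[d])
        if m is None: print(d,c,"none"); continue
        if c!="wrist": al.append(m)
        v,u=np.nonzero(m[0]); print(d,c,int(m[0].sum()),u.min(),u.max(),v.min(),v.max(),np.round(best(d,[m],*PRI[d]),4))
    print(d,"joint",np.round(best(d,al,*PRI[d]),4))
al=[]
for c in("scene","side","wrist"):
    m=masks("tin",c,(.438,.024),.01)
    if m: al.append(m); print("tin",c,np.round(best("tin",[m],.438,.024),4))
print(np.round(best("tin",al,.438,.024),4),telemetry.get_obs()["clock"])
E
```

```text
40 scene 313 273 290 262 286 [ 6.321000e-01 -1.100000e-01  1.476344e+02  8.568000e-01]
40 side 379 315 333 227 251 [ 6.307000e-01 -1.082000e-01  1.536174e+02  8.982000e-01]
40 wrist 840 375 420 248 286 [ 6.321000e-01 -1.101000e-01  1.521474e+02  6.156000e-01]
40 joint [ 6.311000e-01 -1.092000e-01  1.523437e+02  8.676000e-01]
62 scene 552 138 170 338 373 [ 0.5134 -0.4062 89.5188  0.8838]
62 side 881 268 302 342 386 [ 0.5128 -0.4059 88.2273  0.9331]
62 wrist none
62 joint [ 0.5128 -0.406  88.8127  0.9027]
84 scene 827 316 351 173 215 [ 0.6247  0.1399 77.7781  0.9041]
84 side 805 290 322 143 184 [ 0.6228  0.1423 79.4826  0.8915]
84 wrist 3623 366 462 0 82 [ 0.6233  0.1399 81.814   0.9436]
84 joint [ 0.6238  0.1413 78.4926  0.8803]
106 scene 936 147 196 244 297 [ 0.4219 -0.2339 64.4053  0.9012]
106 side 1601 207 259 258 321 [ 0.421  -0.2338 67.0439  0.9316]
106 wrist 3459 181 265 312 398 [ 0.4226 -0.2335 65.7394  0.7161]
106 joint [ 0.4214 -0.2339 65.9086  0.9093]
tin scene [0.4365 0.0231 2.7564 0.9682]
tin side [4.321000e-01 2.390000e-02 1.771511e+02 9.558000e-01]
tin wrist [4.345000e-01 2.510000e-02 1.727282e+02 9.806000e-01]
[0.4344 0.0245 8.8181 0.9548] 2.1
```

```bash
cat >> h.py <<'E'
def psi(o): 
    x=Ro.from_quat(o["tool_rot"]).as_matrix()[:,0]; return np.degrees(np.arctan2(x[1],x[0]))
def to(x,y,z,yaw,full=False):
    o=telemetry.get_obs(); a=np.radians(psi(o)); dx,dy,dz=np.array([x,y,z])-o["eef_pos"]
    t=-(yaw-np.degrees(a)); t=(t+180)%360-180 if full else (t+90)%180-90
    print("xyz_turn",np.round([(dx*np.cos(a)+dy*np.sin(a))/.15,(dx*np.sin(a)-dy*np.cos(a))/.15,-dz/.15,t/180],4),
      "psi",round(np.degrees(a),1),"eef",np.round(o["eef_pos"],4),"w",round(o["grip_width"],4),"f",np.round(o["ft_force"],1),"grip",round(float(o["grasp_force"]),1),"j6",round(o["joint_pos"][5],2),"t",round(o["clock"],2))
E
python3 -c "
from h import *
to(.6311,-.1093,.13,152.3); to(.6311,-.1093,.069,152.3)"
```

```text
xyz_turn [-0.7287  0.8739  0.822  -0.3461] psi 90.0 eef [0.5    0.     0.2533] w 0.0852 f [-0.  -0.5 -0.2] grip 0.0 j6 1.57 t 2.1
xyz_turn [-0.7287  0.8739  1.2287 -0.3461] psi 90.0 eef [0.5    0.     0.2533] w 0.0852 f [-0.  -0.5 -0.2] grip 0.0 j6 1.57 t 2.1
```

```bash
python3 -m creep '0.5 -0.729 0.874 0.5 -0.346;0.5 -0.729 0.874 0.822 -0.346;0.5 -0.729 0.874 0.822 -0.346;0.5 -0.729 0.874 0.822 -0.346;0.5 -0.729 0.874 0.822 -0.346;0.5 -0.729 0.874 0.822 -0.346;0.5 -0.729 0.874 0.822 -0.346;0.5 -0.729 0.874 0.822 -0.346;0.5 -0.729 0.874 0.822 -0.346;0.5 -0.729 0.874 0.822 -0.346'
python3 - <<'E'
from h import *
to(.6311,-.1093,.069,152.3)
for c in("side","wrist"):
    im=camera(c); cv2.imwrite(f"pics/{c}1.png",im[...,::-1])
p=camera_params("wrist"); print(proj([[.6311,-.1093,.056]],p))
m=masks("cutter_40","wrist",PRI[40],maxd=90)
if m: print(np.round(best(40,[m],*PRI[40]),4))
E
```

```text
clock: 3.35
eef_pos: [0.6311, -0.1093, 0.1302]
tool_rot: [0.24, 0.971, 0.0, 0.0]
ft_force: [-0.2, -0.4, 0.8]
grip_width: 0.0427
grasp_force: 0.0
xyz_turn [ 0.000e+00 -3.000e-04  4.079e-01 -3.000e-04] psi 152.3 eef [ 0.6311 -0.1093  0.1302] w 0.0427 f [-0.2 -0.4  0.8] grip 0.0 j6 0.31 t 3.35
[[282.51328996 234.4631832 ]]
[ 6.323000e-01 -1.103000e-01  1.473788e+02  9.239000e-01]
```

View pics/wrist1.png

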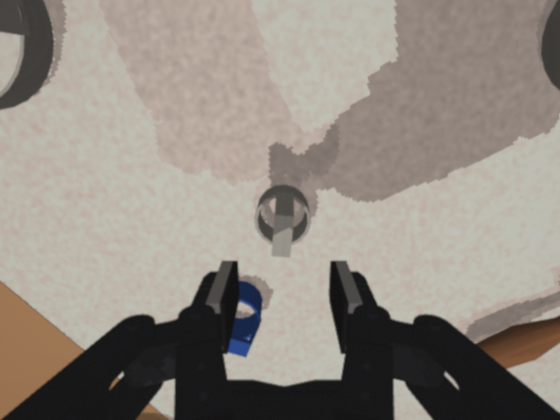

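The wrist view puts the cutter_40 handle top at about (283,240), centred between the jaws. The blue look-alike at (242,315) is well behind the fingers. Descending and gripping.

```bash
python3 -m creep '0.5 0 0.005 0.2 0.012;0.5 0 0.005 0.408 0.012;0.5 0 0.005 0.408 0.012;0 0 0.005 0.408 0.012;0 0 0.005 0.408 0.012;0 0 0.005 0.408 0.012;0 0 0.005 0.408 0.012;0 0 0.005 0.408 0.012;0 0 0.005 -0.2 0.012;0 0 0.005 -0.2 0.012;0 0 0.005 -0.2 0.012'
python3 - <<'E'
from h import *
to(.4345,.0245,.16,90); to(.4345,.0245,.072,90)
for c in("side","wrist"):
    im=camera(c); cv2.imwrite(f"pics/{c}2.png",im[...,::-1])
cv2.imwrite("pics/c2.png",np.hstack([cv2.resize(cv2.imread("pics/side2.png")[120:330,220:420],None,fx=2,fy=2),cv2.imread("pics/wrist2.png")[:, 80:480]]))
E
```

```text
clock: 4.88
eef_pos: [0.6332, -0.1089, 0.1632]
tool_rot: [0.258, 0.966, 0.0, 0.003]
ft_force: [0.8, 1.1, -1.0]
grip_width: 0.0093
grasp_force: 58.9
xyz_turn [1.5917 0.1114 0.0215 0.334 ] psi 150.1 eef [ 0.6332 -0.1089  0.1632] w 0.0093 f [ 0.8  1.1 -1. ] grip 58.9 j6 0.35 t 4.88
xyz_turn [1.5917 0.1114 0.6081 0.334 ] psi 150.1 eef [ 0.6332 -0.1089  0.1632] w 0.0093 f [ 0.8  1.1 -1. ] grip 58.9 j6 0.35 t 4.88
```

View pics/c2.png

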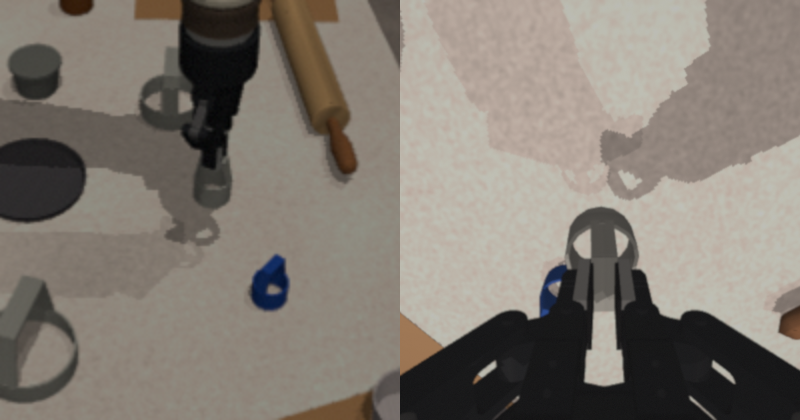

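The side and wrist views show the ring hanging level from the closed fingers, with the handle central. Carrying it to the tin.

```bash
python3 -m creep '0 0.4 0.03 0.02 0.08;0 0.8 0.055 0.02 0.16;0 0.8 0.055 0.02 0.16;0 0.8 0.055 0.02 0.16;0 0.8 0.055 0.02 0.16'
python3 - <<'E'
from h import *
to(.4345,.0245,.16,90)
E
```

```text
clock: 5.6
eef_pos: [0.5318, -0.042, 0.1563]
tool_rot: [0.489, 0.872, -0.0, -0.0]
ft_force: [0.6, 0.3, -0.5]
grip_width: 0.0094
grasp_force: 58.9
xyz_turn [ 0.7163 -0.323  -0.0249  0.1745] psi 121.4 eef [ 0.5318 -0.042   0.1563] w 0.0094 f [ 0.6  0.3 -0.5] grip 58.9 j6 0.94 t 5.6
```

```bash
python3 -m creep '0 0.36 -0.16 -0.02 0.09;0 0.716 -0.323 -0.02 0.1745;0 0.716 -0.323 -0.02 0.1745;0 0.716 -0.323 -0.02 0.1745;0 0.716 -0.323 -0.02 0.1745;0 0.716 -0.323 -0.02 0.1745'
python3 - <<'E'
from h import *
to(.4345,.0245,.072,90)
camera("wrist"); p=camera_params("wrist")
m=masks("tin","wrist",(.4345,.0245),.01,90)
if m: print("tin",np.round(best("tin",[m],.4345,.0245),4))
o=telemetry.get_obs()["eef_pos"]
m=masks("cutter_40","wrist",o[:2],o[2]-.03,90)
if m: print("40",m[0].sum(),np.round(best(40,[m],o[0],o[1],o[2]-.069),4))
E
```

```text
clock: 6.35
eef_pos: [0.4351, 0.0244, 0.16]
tool_rot: [0.707, 0.707, 0.0, 0.0]
ft_force: [-0.3, -0.3, -1.3]
grip_width: 0.0094
grasp_force: 58.9
xyz_turn [ 5.000e-04 -3.900e-03  5.864e-01 -3.000e-04] psi 89.9 eef [0.4351 0.0244 0.16  ] w 0.0094 f [-0.3 -0.3 -1.3] grip 58.9 j6 1.63 t 6.35
tin [4.345000e-01 2.480000e-02 1.788158e+02 8.172000e-01]
40 3784.0 [4.3320e-01 2.4900e-02 8.7225e+01 7.1170e-01]
```

```bash
python3 -m creep '0 0 -0.004 0.3 0;0 0 -0.004 0.5 0;0 0 -0.004 0.57 0;0 0 -0.004 0.58 0;0 0 -0.004 0.585 0;0 0 -0.004 0.588 0;0 0 -0.004 0.588 0'
python3 -c "
from h import *
to(.4345,.0245,.072,90)"
```

```text
clock: 7.38
eef_pos: [0.4335, 0.0248, 0.074]
tool_rot: [0.708, 0.707, 0.0, 0.0]
ft_force: [-7.1, 0.2, 15.1]
grip_width: 0.0092
grasp_force: 60.2
xyz_turn [-0.0017  0.0066  0.0133 -0.0004] psi 89.9 eef [0.4335 0.0248 0.074 ] w 0.0092 f [-7.1  0.2 15.1] grip 60.2 j6 1.63 t 7.38
```

```bash
python3 -m creep '0 0 0 -0.007 0;0.15 0 0 -0.007 0;0.3 0 0 -0.007 0;0.45 0 0 -0.007 0;0.5 0 0 -0.2 0;0.5 0 0 -0.6 0;0.5 0 0 -0.9 0;0.5 0 0 -0.9 0'
python3 - <<'E'
from h import *
al=[]
for c in("scene","side","wrist"):
    im=camera(c); cv2.imwrite(f"pics/{c}3.png",im[...,::-1])
    m=masks("cutter_40",c,(.4345,.0245),.03,60)
    if m: al.append(m); print(c,m[0].sum(),np.round(best(40,[m],.4345,.0245,.003),4))
to(.5128,-.406,.14,88.8)
E
```

```text
clock: 8.38
eef_pos: [0.4365, 0.025, 0.2105]
tool_rot: [0.708, 0.707, 0.003, 0.003]
ft_force: [0.2, 0.3, -0.0]
grip_width: 0.0427
grasp_force: 0.0
scene 306.0 [4.33200e-01 2.57000e-02 9.61698e+01 9.19400e-01]
side 330.0 [4.30800e-01 2.69000e-02 9.23361e+01 9.43200e-01]
wrist 1422.0 [4.32600e-01 2.50000e-02 9.14699e+01 9.17000e-01]
xyz_turn [-2.871   0.5388  0.435   0.0062] psi 89.9 eef [0.4326 0.0248 0.2053] w 0.0427 f [ 0.1 -0.7 -0.7] grip 0.0 j6 1.63 t 8.68
```

View pics/wrist3.png

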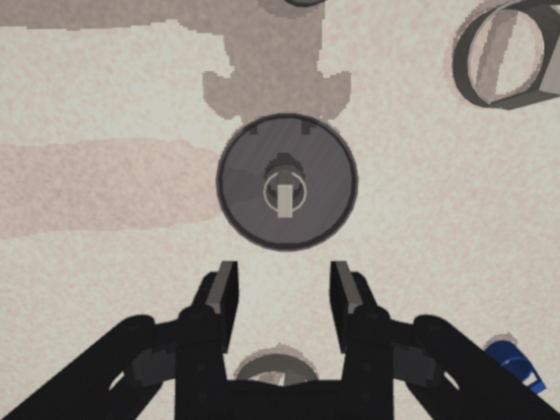

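cutter_40 stands upright in the tin at wrist pixel (285,195), handle parallel to the tool x axis, at about (0.4325, 0.0255). Next is cutter_62.

```bash
python3 -m creep '0.5 -1 0.25 0.1 0;0.5 -1 0.25 0.1 0;0.5 -1 0.25 0.1 0;0.5 -1 0.25 0.1 0'; python3 -m creep '0.5 -1 0.25 0 0;0.5 -1 0.25 0 0;0.5 -1 0.25 0 0'
python3 - <<'E'
from h import *
to(.5128,-.406,.14,88.8)
E
```

```text
clock: 9.18
eef_pos: [0.4705, -0.127, 0.1901]
tool_rot: [0.709, 0.705, -0.001, -0.001]
ft_force: [-0.5, 0.2, -0.5]
grip_width: 0.043
grasp_force: 0.0
clock: 9.55
eef_pos: [0.5084, -0.2767, 0.1908]
tool_rot: [0.708, 0.706, -0.0, -0.001]
ft_force: [1.0, 0.6, 0.8]
grip_width: 0.0426
grasp_force: 0.0
xyz_turn [-0.8619  0.0314  0.3386  0.0059] psi 89.9 eef [ 0.5084 -0.2767  0.1908] w 0.0426 f [1.  0.6 0.8] grip 0.0 j6 1.07 t 9.55
```

```bash
python3 -m creep '0.5 -0.5 0.016 0.2 0.006;0.5 -0.862 0.031 0.338 0.006;0.5 -0.862 0.031 0.338 0.006;0.5 -0.862 0.031 0.338 0.006;0.5 -0.862 0.031 0.338 0.006'
python3 - <<'E'
from h import *
o=telemetry.get_obs()
camera("wrist")
m=masks("cutter_62","wrist",(.5128,-.406),.04,90)
if m: print(m[0].sum(),np.round(best(62,[m],.5128,-.406),4))
to(.5128,-.406,.082,88.8)
E
```

```text
clock: 10.18
eef_pos: [0.5133, -0.4028, 0.1418]
tool_rot: [0.714, 0.701, 0.0, -0.0]
ft_force: [-0.6, -0.2, 1.1]
grip_width: 0.0427
grasp_force: 0.0
4236.0 [ 0.5143 -0.4072 88.5733  0.9187]
xyz_turn [-0.0202 -0.0044  0.4025  0.0009] psi 89.0 eef [ 0.5135 -0.403   0.1424] w 0.0426 f [ 0.2  0.4 -0.1] grip 0.0 j6 0.92 t 10.28
```

```bash
python3 -m creep '0.5 -0.024 0.002 0.2 0.003;0.5 -0.024 0.002 0.407 0.003;0.5 -0.024 0.002 0.407 0.003;0.5 -0.024 0.002 0.407 0.003;0 -0.024 0.002 0.407 0.003;0 -0.024 0.002 0.407 0.003;0 -0.024 0.002 0.407 0.003;0 -0.024 0.002 0.407 0.003'
python3 -c "
from h import *
to(.4335,.025,.21,90)"
python3 -m creep '0 0 0 -0.3 0;0 0 0 -0.7 0;0 0 0 -0.9 0;0 0 0 -0.9 0;0 0 0 -0.9 0'
python3 -c "
from h import *
to(.4335,.025,.21,90)"
```

```text
clock: 11.28
eef_pos: [0.5141, -0.4089, 0.082]
tool_rot: [0.718, 0.696, 0.001, 0.002]
ft_force: [0.5, 0.6, 6.0]
grip_width: 0.0136
grasp_force: 58.6
xyz_turn [ 2.8754 -0.6235 -0.8532 -0.0095] psi 88.3 eef [ 0.5141 -0.4089  0.082 ] w 0.0136 f [0.5 0.6 6. ] grip 58.6 j6 0.93 t 11.28
clock: 11.9
eef_pos: [0.5121, -0.4078, 0.2134]
tool_rot: [0.718, 0.696, -0.0, -0.001]
ft_force: [-0.4, 0.1, -1.4]
grip_width: 0.0138
grasp_force: 58.9
xyz_turn [ 2.8683 -0.6105  0.0227 -0.0095] psi 88.3 eef [ 0.5121 -0.4078  0.2134] w 0.0138 f [-0.4  0.1 -1.4] grip 58.9 j6 0.93 t 11.9
```

```bash
python3 -m creep '0 0.4 -0.2 0 0;0 0.8 -0.21 0 0;0 1 -0.21 0 0;0 1 -0.21 0 0'; python3 -m creep '0 0.4 -0.1 0 0;0 0.8 -0.2 0 0;0 1 -0.2 0 0;0 1 -0.2 0 0'
python3 -c "
from h import *
to(.4335,.025,.21,90)"
```

```text
clock: 12.4
eef_pos: [0.4846, -0.2545, 0.213]
tool_rot: [0.716, 0.698, -0.001, -0.002]
ft_force: [0.2, 0.2, 0.0]
grip_width: 0.0133
grasp_force: 59.0
clock: 12.9
eef_pos: [0.4597, -0.1054, 0.2139]
tool_rot: [0.717, 0.697, -0.001, -0.001]
ft_force: [-0.7, -0.5, -1.2]
grip_width: 0.0135
grasp_force: 59.0
xyz_turn [ 0.8644 -0.1986  0.0258 -0.0087] psi 88.4 eef [ 0.4597 -0.1054  0.2139] w 0.0135 f [-0.7 -0.5 -1.2] grip 59.0 j6 1.37 t 12.9
```

```bash
python3 -m creep '0 0.4 -0.1 0.02 -0.009;0 0.8 -0.199 0.02 -0.009;0 0.864 -0.199 0.02 -0.009;0 0.864 -0.199 0.02 -0.009;0 0.864 -0.199 0.02 -0.009;0 0.864 -0.199 0.02 -0.009'
python3 - <<'E'
from h import *
camera("wrist")
o=telemetry.get_obs()["eef_pos"]
for d,z,xy in((62,o[2]-.082,o[:2]),(40,.003,(.4325,.0255))):
  m=masks(f"cutter_{d}","wrist",xy,z+.03,60)
  if m: print(d,m[0].sum(),np.round(best(d,[m],*xy,z),4))
to(.4335,.025,.085,90)
cv2.imwrite("pics/w4.png",camera("wrist")[...,::-1])
E
```

```text
clock: 13.65
eef_pos: [0.4347, 0.0225, 0.2119]
tool_rot: [0.709, 0.706, -0.0, 0.0]
ft_force: [0.2, 0.4, -0.7]
grip_width: 0.0134
grasp_force: 59.0
62 6573.0 [4.34800e-01 2.42000e-02 9.04643e+01 7.65900e-01]
40 469.0 [4.32300e-01 2.51000e-02 8.93715e+01 3.32500e-01]
xyz_turn [ 0.0125 -0.0073  0.8469 -0.001 ] psi 89.8 eef [0.4346 0.0231 0.212 ] w 0.0131 f [ 0.4  0.3 -0.3] grip 59.0 j6 1.63 t 13.8
```

View pics/w4.png

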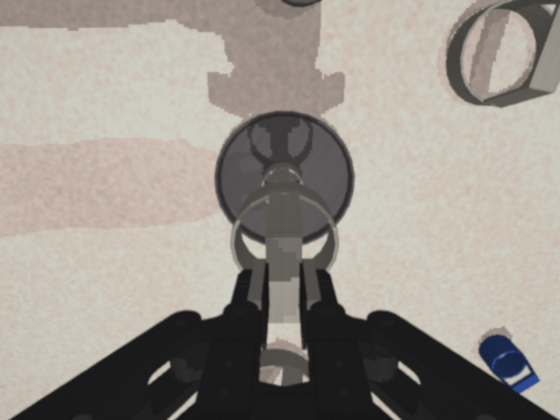

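The wrist view shows cutter_62 hanging level at (285,240), in line with cutter_40 in the tin at (284,178). Lowering it.

```bash
python3 -m creep '0 0.007 -0.011 0.2 0;0 0.007 -0.011 0.4 0;0 0.007 -0.011 0.6 0;0 0.007 -0.011 0.76 0;0 0.007 -0.011 0.8 0;0 0.007 -0.011 0.82 0;0 0.007 -0.011 0.832 0;0 0.007 -0.011 0.832 0'
python3 -c "
from h import *
to(.433,.0245,.085,90)"
```

```text
clock: 14.85
eef_pos: [0.4333, 0.025, 0.0879]
tool_rot: [0.708, 0.707, 0.001, 0.0]
ft_force: [-0.3, 0.8, -1.1]
grip_width: 0.0134
grasp_force: 59.0
xyz_turn [-0.0033 -0.0023  0.0195 -0.0005] psi 89.9 eef [0.4333 0.025  0.0879] w 0.0134 f [-0.3  0.8 -1.1] grip 59.0 j6 1.63 t 14.85
```

```bash
python3 -m creep '0 0 0 0.007 0;0 0 0 0.013 0;0 0 0 0.016 0;0 0 0 0.016 0'
```

```text
clock: 15.35
eef_pos: [0.4331, 0.025, 0.0851]
tool_rot: [0.708, 0.707, 0.0, 0.0]
ft_force: [-0.4, -0.4, 1.1]
grip_width: 0.0134
grasp_force: 59.2
```

```bash
python3 -m creep '0 0 0 0.007 0;0 0 0 0.007 0;0 0 0 0.012 0;0 0 0 0.012 0'
```

```text
clock: 15.85
eef_pos: [0.4334, 0.0251, 0.0849]
tool_rot: [0.708, 0.707, 0.001, 0.001]
ft_force: [-3.8, 0.0, 15.2]
grip_width: 0.0134
grasp_force: 60.5
```

```bash
python3 -m creep '0 0 0 -0.006 0;0.2 0 0 -0.006 0;0.3 0 0 -0.006 0;0.45 0 0 -0.006 0;0.5 0 0 -0.2 0;0.5 0 0 -0.5 0;0.5 0 0 -0.8 0;0.5 0 0 -0.8 0'
python3 - <<'E'
from h import *
for c in("scene","side","wrist"):
    im=camera(c); cv2.imwrite(f"pics/{c}5.png",im[...,::-1])
    m=masks("cutter_62",c,(.4335,.025),.04,40)
    if m: print(c,m[0].sum(),np.round(best(62,[m],.4335,.025,.003),4))
to(.6238,.1408,.155,80)
E
python3 -c "
import cv2,numpy as np
a=cv2.resize(cv2.imread('pics/side5.png')[140:280,160:310],None,fx=3,fy=3);b=cv2.imread('pics/wrist5.png')[:,80:430]
cv2.imwrite('pics/c5.png',np.hstack([a,b]))"
```

```text
clock: 16.85
eef_pos: [0.4353, 0.0251, 0.2064]
tool_rot: [0.708, 0.707, 0.003, 0.003]
ft_force: [0.7, -0.6, 0.1]
grip_width: 0.0427
grasp_force: 0.0
scene 461.0 [4.33200e-01 2.92000e-02 8.63335e+01 8.19400e-01]
side 62.0 [4.40800e-01 2.03000e-02 9.54335e+01 1.01700e-01]
wrist 416.0 [0.4324 0.0403 2.0555 0.1442]
xyz_turn [0.7748 1.2791 0.3107 0.055 ] psi 89.9 eef [0.4317 0.0249 0.2016] w 0.0423 f [0.1 0.4 0.5] grip 0.0 j6 1.63 t 17.15
```

View pics/c5.png

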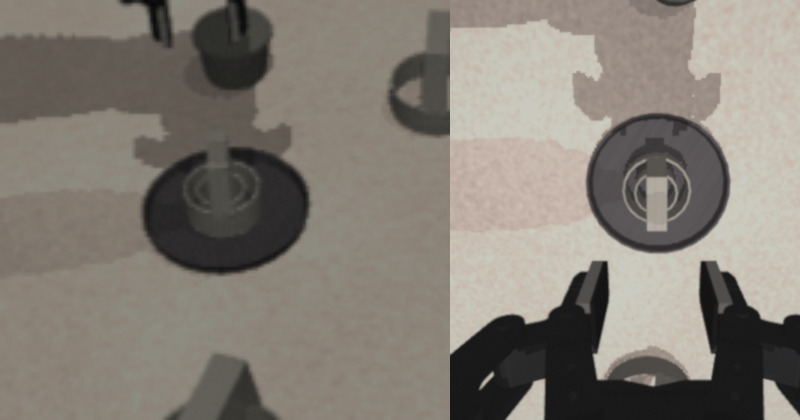

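cutter_62 sits flat over cutter_40, concentric with it and handles parallel, at about (657,190) in the wrist half. Next is cutter_84.

```bash
python3 -m creep '0.5 0.4 0.7 0 0.03;0.5 0.4 0.7 0 0.03;0.5 0.4 0.7 0 0.03;0.5 0.4 0.7 0 0.03'
python3 -c "
from h import *
to(.6238,.1408,.155,80)"
```

```text
clock: 17.65
eef_pos: [0.5367, 0.0847, 0.2014]
tool_rot: [0.74, 0.673, -0.002, -0.001]
ft_force: [-0.7, -0.0, 0.0]
grip_width: 0.0427
grasp_force: 0.0
xyz_turn [0.4278 0.5421 0.3092 0.0252] psi 84.5 eef [0.5367 0.0847 0.2014] w 0.0427 f [-0.7 -0.   0. ] grip 0.0 j6 1.82 t 17.65
```

```bash
python3 -m creep '0.5 0.428 0.542 0.15 0.025;0.5 0.428 0.542 0.3 0.025;0.5 0.428 0.542 0.309 0.025;0.5 0.428 0.542 0.309 0.025;0.5 0.428 0.542 0.309 0.025'
python3 - <<'E'
from h import *
camera("wrist")
m=masks("cutter_84","wrist",(.6238,.1408),.05,100)
if m: print(m[0].sum(),np.round(best(84,[m],.6238,.1408),4))
to(.6238,.1408,.094,80)
E
```

```text
clock: 18.27
eef_pos: [0.6246, 0.1401, 0.159]
tool_rot: [0.766, 0.642, 0.001, 0.001]
ft_force: [0.8, 0.0, 0.0]
grip_width: 0.0424
grasp_force: 0.0
5886.0 [ 0.6234  0.139  79.7123  0.9176]
xyz_turn [ 2.000e-03 -7.900e-03  4.339e-01 -2.000e-04] psi 80.0 eef [0.6249 0.1403 0.1591] w 0.0431 f [-0.3  0.2 -0.5] grip 0.0 j6 1.97 t 18.38
```

```bash
python3 -m creep '0.5 -0.003 -0.006 0.2 0;0.5 -0.003 -0.006 0.424 0;0.5 -0.003 -0.006 0.424 0;0.5 -0.003 -0.006 0.424 0;0 -0.003 -0.006 0.424 0;0 -0.003 -0.006 0.424 0;0 -0.003 -0.006 0.424 0;0 -0.003 -0.006 0.424 0'
python3 -m creep '0 0 0 -0.3 0;0 0 0 -0.7 0;0 0 0 -0.9 0;0 0 0 -0.9 0;0 0 0 -0.9 0'
python3 -c "
from h import *
to(.4335,.025,.23,90)"
```

```text
clock: 19.38
eef_pos: [0.6247, 0.141, 0.0952]
tool_rot: [0.766, 0.643, 0.001, 0.001]
ft_force: [-2.9, -0.2, 6.9]
grip_width: 0.0173
grasp_force: 58.5
clock: 20.0
eef_pos: [0.6233, 0.1405, 0.2266]
tool_rot: [0.766, 0.643, -0.001, -0.001]
ft_force: [-0.1, -0.7, -2.3]
grip_width: 0.0177
grasp_force: 59.2
xyz_turn [-0.9776 -1.1123 -0.0229 -0.0555] psi 80.0 eef [0.6233 0.1405 0.2266] w 0.0177 f [-0.1 -0.7 -2.3] grip 59.2 j6 1.97 t 20.0
```

```bash
python3 -m creep '0 -0.2 -0.25 -0.02 -0.02;0 -0.45 -0.5 -0.02 -0.04;0 -0.7 -0.8 -0.02 -0.055;0 -0.7 -0.8 -0.02 -0.055;0 -0.7 -0.8 -0.02 -0.055'
python3 -c "
from h import *
to(.4335,.025,.23,90)"
```

```text
clock: 20.62
eef_pos: [0.4873, 0.058, 0.23]
tool_rot: [0.708, 0.706, -0.0, -0.0]
ft_force: [0.4, -0.2, 0.1]
grip_width: 0.0174
grasp_force: 59.3
xyz_turn [-2.205e-01 -3.580e-01  2.000e-04 -7.000e-04] psi 89.9 eef [0.4873 0.058  0.23  ] w 0.0174 f [ 0.4 -0.2  0.1] grip 59.3 j6 1.69 t 20.62
```

```bash
python3 -m creep '0 -0.11 -0.18 0 0;0 -0.22 -0.358 0 0;0 -0.22 -0.358 0 0;0 -0.22 -0.358 0 0;0 -0.22 -0.358 0 0'
python3 - <<'E'
from h import *
camera("wrist")
o=telemetry.get_obs()["eef_pos"]; z=o[2]-.095
m=masks("cutter_84","wrist",o[:2],z+.03,80)
if m: print(m[0].sum(),np.round(best(84,[m],*o[:2],z),4),o)
to(.433,.025,.098,90)
E
```

```text
clock: 21.25
eef_pos: [0.4351, 0.0257, 0.231]
tool_rot: [0.707, 0.707, 0.0, 0.0]
ft_force: [-0.1, -0.3, -0.2]
grip_width: 0.0174
grasp_force: 59.4
9907.0 [4.33600e-01 2.33000e-02 8.86324e+01 7.97700e-01] [0.43479887 0.0256123  0.23093026]
xyz_turn [-3.700e-03 -1.070e-02  8.863e-01 -3.000e-04] psi 90.0 eef [0.4346 0.0256 0.2309] w 0.0173 f [ 0.7  0.1 -1.7] grip 59.4 j6 1.63 t 21.35
```

```bash
python3 -m creep '0 0.004 -0.01 0.2 0;0 0.004 -0.01 0.4 0;0 0.004 -0.01 0.6 0;0 0.004 -0.01 0.76 0;0 0.004 -0.01 0.82 0;0 0.004 -0.01 0.85 0;0 0.004 -0.01 0.872 0;0 0.004 -0.01 0.872 0'
```

```text
clock: 22.35
eef_pos: [0.4328, 0.0258, 0.1008]
tool_rot: [0.708, 0.707, 0.0, 0.0]
ft_force: [-0.1, -0.7, -2.4]
grip_width: 0.0173
grasp_force: 59.3
```

```bash
python3 -m creep '0 0 0 0.007 0;0 0 0 0.013 0;0 0 0 0.018 0;0 0 0 0.018 0'; python3 -m creep '0 0 0 0.006 0;0 0 0 0.006 0'
```

```text
clock: 22.85
eef_pos: [0.4323, 0.0258, 0.0984]
tool_rot: [0.708, 0.707, 0.0, 0.0]
ft_force: [-3.3, -0.2, 5.9]
grip_width: 0.0175
grasp_force: 60.1
clock: 23.1
eef_pos: [0.432, 0.0258, 0.0982]
tool_rot: [0.708, 0.707, 0.0, 0.0]
ft_force: [-4.9, -0.3, 13.1]
grip_width: 0.0174
grasp_force: 60.7
```

```bash
python3 -m creep '0 0 0 -0.006 0;0.25 0 0 -0.006 0;0.35 0 0 -0.006 0;0.5 0 0 -0.006 0;0.5 0 0 -0.2 0;0.5 0 0 -0.5 0;0.5 0 0 -0.8 0;0.5 0 0 -0.8 0'
python3 - <<'E'
from h import *
ims={}
for c in("scene","side","wrist"):
    ims[c]=camera(c)[...,::-1]
    m=masks("cutter_84",c,(.4335,.025),.05,40)
    if m: print(c,m[0].sum(),np.round(best(84,[m],.4335,.025,.003),4))
to(.4216,-.2339,.2,66)
cv2.imwrite('pics/c6.png',np.hstack([cv2.resize(ims["side"][140:280,160:310],None,fx=3,fy=3),ims["wrist"][:,80:430]]))
E
```

```text
clock: 24.1
eef_pos: [0.435, 0.0259, 0.2203]
tool_rot: [0.708, 0.707, 0.003, 0.003]
ft_force: [0.6, 0.1, 0.7]
grip_width: 0.0428
grasp_force: 0.0
scene 131.0 [4.591000e-01 2.500000e-03 1.260528e+02 1.524000e-01]
side 180.0 [4.41900e-01 3.79000e-02 1.08566e+02 1.89200e-01]
wrist 3967.0 [4.30800e-01 2.35000e-02 8.97987e+01 9.18500e-01]
xyz_turn [-1.7308 -0.0624  0.1018  0.1328] psi 89.9 eef [0.4314 0.0257 0.2153] w 0.0429 f [-0.2  0.6 -0.2] grip 0.0 j6 1.63 t 24.4
```

View pics/c6.png

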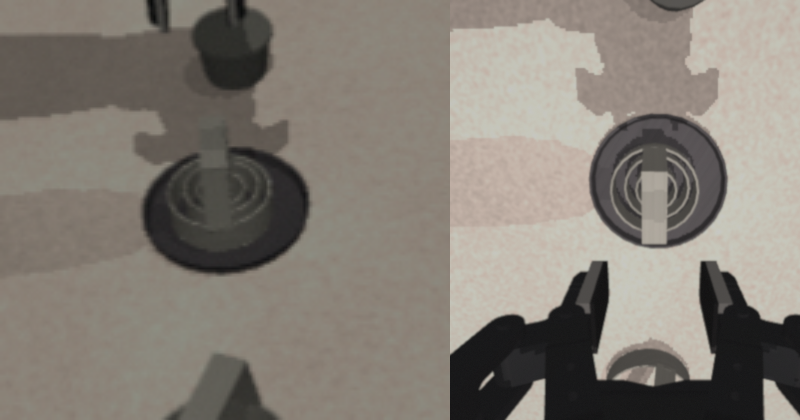

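cutter_84 is nested flat and nearly concentric, at about (655,190) in the wrist half. The last one is cutter_106.

```bash
python3 -m creep '0.5 -1 -0.03 0 0.07;0.5 -1 -0.03 0 0.07;0.5 -1 -0.03 0 0.07;0.5 -1 -0.03 0 0.07'
python3 -c "
from h import *
to(.4216,-.2339,.17,66)"
```

```text
clock: 24.9
eef_pos: [0.4269, -0.1256, 0.2156]
tool_rot: [0.782, 0.623, -0.001, -0.001]
ft_force: [-0.4, 0.4, -0.8]
grip_width: 0.0422
grasp_force: 0.0
xyz_turn [-0.7116  0.1269  0.3042  0.0616] psi 77.1 eef [ 0.4269 -0.1256  0.2156] w 0.0422 f [-0.4  0.4 -0.8] grip 0.0 j6 1.51 t 24.9
```

```bash
python3 -m creep '0.55 -0.4 0.06 0.1 0.03;0.55 -0.712 0.127 0.304 0.0616;0.55 -0.712 0.127 0.304 0.0616;0.55 -0.712 0.127 0.304 0.0616;0.55 -0.712 0.127 0.304 0.0616;0.55 -0.712 0.127 0.304 0.0616'
python3 - <<'E'
from h import *
camera("wrist")
m=masks("cutter_106","wrist",(.4216,-.2339),.05,100)
if m: print(m[0].sum(),np.round(best(106,[m],.4216,-.2339),4))
to(.4217,-.2345,.106,66)
E
```

```text
clock: 25.65
eef_pos: [0.4233, -0.2317, 0.1719]
tool_rot: [0.837, 0.547, 0.0, 0.001]
ft_force: [0.2, -0.1, 0.2]
grip_width: 0.0468
grasp_force: 0.0
8081.0 [ 0.4223 -0.2344 65.672   0.9324]
xyz_turn [-0.0191 -0.002   0.4381  0.0017] psi 66.3 eef [ 0.4231 -0.232   0.1717] w 0.0473 f [ 0.2  0.6 -0.5] grip 0.0 j6 1.48 t 25.75
```

```bash
python3 -m creep '0.55 -0.018 -0.001 0.2 0.002;0.55 -0.018 -0.001 0.43 0.002;0.55 -0.018 -0.001 0.43 0.002;0.55 -0.018 -0.001 0.43 0.002;0 -0.018 -0.001 0.43 0.002;0 -0.018 -0.001 0.43 0.002;0 -0.018 -0.001 0.43 0.002;0 -0.018 -0.001 0.43 0.002'
python3 -m creep '0 0 0 -0.3 0;0 0 0 -0.7 0;0 0 0 -0.93 0;0 0 0 -0.93 0;0 0 0 -0.93 0'
python3 -c "
from h import *
to(.4325,.0245,.245,90)"
```

```text
clock: 26.75
eef_pos: [0.4225, -0.2356, 0.1084]
tool_rot: [0.839, 0.544, 0.001, 0.001]
ft_force: [-0.8, 0.7, 5.6]
grip_width: 0.0214
grasp_force: 58.6
clock: 27.38
eef_pos: [0.4209, -0.2347, 0.2453]
tool_rot: [0.839, 0.544, -0.0, -0.001]
ft_force: [0.4, 0.5, -1.7]
grip_width: 0.0212
grasp_force: 59.5
xyz_turn [ 1.6087 -0.6361  0.0021 -0.1341] psi 65.9 eef [ 0.4209 -0.2347  0.2453] w 0.0212 f [ 0.4  0.5 -1.7] grip 59.5 j6 1.48 t 27.38
```

```bash
python3 -m creep '0 0.4 -0.15 0 -0.05;0 0.8 -0.31 0 -0.1;0 0.95 -0.37 0 -0.134;0 0.95 -0.37 0 -0.134;0 0.95 -0.37 0 -0.134'
python3 -c "
from h import *
to(.4325,.0245,.245,90)"
```

```text
clock: 28.0
eef_pos: [0.4285, -0.0825, 0.2449]
tool_rot: [0.707, 0.707, -0.001, -0.001]
ft_force: [0.0, -0.4, -2.1]
grip_width: 0.0215
grasp_force: 59.5
xyz_turn [ 7.134e-01  2.600e-02 -7.000e-04 -3.000e-04] psi 89.9 eef [ 0.4285 -0.0825  0.2449] w 0.0215 f [ 0.  -0.4 -2.1] grip 59.5 j6 1.38 t 28.0
```

```bash
python3 -m creep '0 0.35 0.015 0 0;0 0.65 0.026 0 0;0 0.713 0.026 0 0;0 0.713 0.026 0 0;0 0.713 0.026 0 0;0 0.713 0.026 0 0'
python3 - <<'E'
from h import *
camera("wrist")
o=telemetry.get_obs()["eef_pos"]; z=o[2]-.107
m=masks("cutter_106","wrist",o[:2],z+.03,90)
if m: print(m[0].sum(),np.round(best(106,[m],*o[:2],z),4),o)
to(.4325,.0248,.11,90)
cv2.imwrite("pics/w7.png",camera("wrist")[...,::-1])
E
```

```text
clock: 28.75
eef_pos: [0.433, 0.0235, 0.246]
tool_rot: [0.708, 0.706, -0.0, 0.0]
ft_force: [0.5, -0.9, -1.2]
grip_width: 0.0215
grasp_force: 59.5
13733.0 [4.32800e-01 2.54000e-02 8.97922e+01 8.46300e-01] [0.43304659 0.02366646 0.24606951]
xyz_turn [ 6.500e-03 -3.800e-03  9.075e-01 -6.000e-04] psi 89.9 eef [0.4331 0.0238 0.2461] w 0.0218 f [-0.1 -0.1 -2.2] grip 59.5 j6 1.63 t 28.85
```

View pics/w7.png

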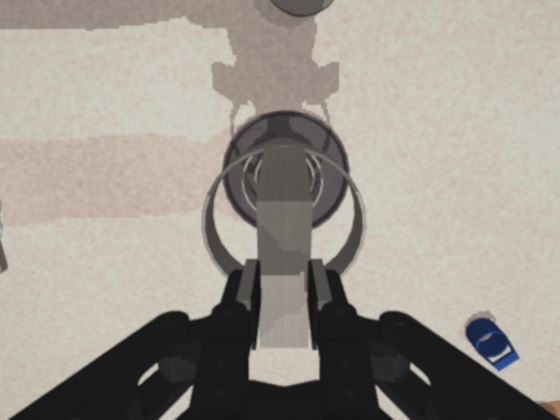

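The wrist view shows cutter_106 level and centred at (284,215), over the nest at (284,178). Lowering it.

```bash
python3 -m creep '0 0 -0.003 0.2 0;0 0 -0.003 0.4 0;0 0 -0.003 0.6 0;0 0 -0.003 0.76 0;0 0 -0.003 0.84 0;0 0 -0.003 0.87 0;0 0 -0.003 0.885 0;0 0 -0.003 0.885 0'; python3 -m creep '0 0 0 0.007 0;0 0 0 0.007 0'
```

```text
clock: 29.9
eef_pos: [0.4332, 0.0247, 0.114]
tool_rot: [0.707, 0.707, 0.0, 0.0]
ft_force: [-0.5, -0.9, -0.8]
grip_width: 0.0216
grasp_force: 59.5
clock: 30.15
eef_pos: [0.4328, 0.0247, 0.1126]
tool_rot: [0.707, 0.707, 0.0, 0.0]
ft_force: [-0.9, -0.3, -1.9]
grip_width: 0.0214
grasp_force: 59.5
```

```bash
python3 -m creep '0 0 0 0.007 0;0 0 0 0.013 0;0 0 0 0.013 0'; python3 -m creep '0 0 0 0.006 0;0 0 0 0.006 0'
```

```text
clock: 30.52
eef_pos: [0.4327, 0.0247, 0.1114]
tool_rot: [0.707, 0.707, 0.0, 0.0]
ft_force: [-2.8, 0.5, 7.7]
grip_width: 0.0211
grasp_force: 60.4
clock: 30.78
eef_pos: [0.4327, 0.0247, 0.1114]
tool_rot: [0.707, 0.707, 0.0, 0.0]
ft_force: [-5.0, -0.7, 15.2]
grip_width: 0.0209
grasp_force: 61.0
```

```bash
python3 -m creep '0 0 0 -0.006 0;0.3 0 0 -0.006 0;0.4 0 0 -0.006 0;0.5 0 0 -0.006 0;0.5 0 0 -0.2 0;0.5 0 0 -0.5 0;0.5 0 0 -0.8 0;0.5 0 0 -0.8 0'
python3 - <<'E'
from h import *
ims={}
for c in("scene","side","wrist"):
    ims[c]=camera(c)[...,::-1]
    m=masks("cutter_106",c,(.4335,.025),.05,40)
    if m: print(c,m[0].sum(),np.round(best(106,[m],.4335,.025,.003),4))
for t in("tub","jar"): print(t,[np.round(d["at"],3).tolist() for d in spot_point(t,"scene")])
cv2.imwrite('pics/c8.png',np.hstack([cv2.resize(ims["side"][140:280,160:310],None,fx=3,fy=3),ims["wrist"][:,80:430]]))
E
```

```text
clock: 31.78
eef_pos: [0.4351, 0.0248, 0.233]
tool_rot: [0.707, 0.707, 0.003, 0.003]
ft_force: [0.3, -0.4, -0.6]
grip_width: 0.043
grasp_force: 0.0
scene 956.0 [4.32700e-01 2.67000e-02 8.87676e+01 8.39800e-01]
side 947.0 [4.29900e-01 2.89000e-02 9.04232e+01 7.60700e-01]
wrist 4932.0 [4.3230e-01 2.5900e-02 8.9764e+01 8.7220e-01]
tub [[0.451, 0.204, -0.001]]
jar [[0.511, 0.386, -0.001]]
```

View pics/c8.png

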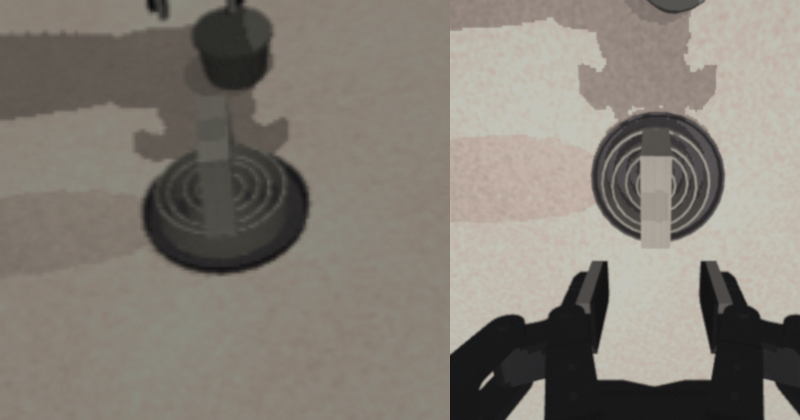

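All four rings are nested flat in the tin with handles parallel, at about (655,180) in the wrist half. The gripper is clear, and the tub and jar haven't moved.

```bash
python3 -c "
from workcell import ticket
print(ticket.job_done())"
```

```text
the job is handed in; nothing more can be done
None
```

All four cutters are nested in the tin from smallest to largest, upright and flat with handles parallel, the tub and jar stand where they were, and the job was handed in at about 32 s of the 128 s limit (no verdict came back).

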